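# Grease the leaf roller

### The arm

A 6-joint arm with a two-finger parallel gripper is mounted at the origin on the work surface. World frame = base frame: x ahead of the robot, y to its left, z up, the work surface at z = 0. Lengths are in m, angles in degrees, forces in N, time in s.
With the tool pointing down it reaches from about 0.3 to 0.75 m from the base axis. Payload 8.5 kg.
Tool frame: the origin (TCP) lies on the centre line of the jaws, within the pads' length; the fingertips stand 17 mm ahead of it and the grasp point (between the pads) lies 2 mm behind it (env.tcp_to_tips is the distance from the TCP to the fingertips, in m); z points along the fingers, y is the line along which they close (so a half turn about z gives the same grasp; the last joint's range is limited). The gripper opens to 85 mm and grips with 20 to 120 N. Pads are 22 mm wide; open, the fingers measure 114 mm over their backs; the gripper's body (76 mm by 85 mm) begins 54 mm behind the grasp point. The pads swing forward as they close: fully open they stand 13 mm farther back than shut.
Start: joints at [63.925, 21.807, 74.336, -0, 83.858, -12.336], TCP at [0.131, 0.534, 0.248] pointing down, gripper open.
Joint ranges: [-178.18, 178.18], [-50.72, 133.34], [12.68, 142.11], [-81.47, 261.47], [9.98, 163.14], [-165.26, 165.26]. Speed limits (degrees/s): [136.94, 136.94, 180, 180, 180, 180].

### API

Orientations are given as a 3x3 rotation matrix whose columns are the frame's x, y, z axes.
In Python, from rig import env gives the robot as it stands. The module is installed in compiled form; this text tells all that it offers.
- The arm moves only by the shell command python3 -m pendant 'ROWS' [FORCE]. ROWS is JSON, a list of rows, each a list of 7 numbers: the opening, from 0 (shut) to 1 (fully open), then the shift along the tool's x, y, z in m, then the turn, a rotation vector about the tool's x, y, z in rad. A call has 1 to 5 rows; each row is the pose to reach, as a shift and turn from the pose commanded when the call began, along the tool's axes at that moment; what a row does not reach only later rows make up. A row lasts 1/8 s, in which the tool goes at most 62.5 mm and 10.7 degrees, less where a joint would pass 70% of its speed; a pose out of reach is approached as far as the arm can. A call with a gripper value outside its range is refused whole. The fingers move at their own pace and stop on an object; FORCE is the grip in N (left out, the last holds). Time passes only in rows, so rows that repeat a pose let the fingers close. It gives the time, the measured TCP pose, the force, the opening and the grip force at its end, in the units of the state.
- env.observe(): the state, without advancing time (a new reading comes with each control period).
- env.get_image(name): name is "side" or "top" or "wrist"; returns a dict with "image" (400x640x3 uint8, blue, green, red), "fx", "fy", "cx", "cy" (pixels), "k1" (the pictures are not rectified: a ray, as slopes to the right and down, at radius r is drawn at 1 + k1 r^2 times it, then the intrinsics apply), "pose" (4x4, takes a point from camera to world coordinates). Camera axes: x right, y up, looking along -z (the intrinsics and any distortion apply to the point x, -y, -z); pixel columns grow to the right and rows downward; lengths in m; the calibration is good to about 2 mm. A picture is of the moment at which its call begins. There is no depth.
- env.close_job(): hands the job in; it is judged then, once.
Trained networks look in the newest picture that a camera, given by its name, has taken for a name from the list of things; names that differ only in an ending like _2 or _b are one class to them, and where a whole thing is asked for, a point or a joint stands for the part that bears it (a point fixed in the world has none). Each returns a list of dicts, best first, with "conf" (0 to 1); they miss things now and then, are a little off and sometimes report something else, mostly with a low value. They report only what shows in the picture. A call takes as long as a camera call. They do not tell look-alikes from the thing itself.
- env.find_in(camera, thing): "bbox" ([centre column, centre row, width, height] in pixels, round what is visible of it).
- env.trace(camera, thing): "mask" (400x640 bool, what is visible of it) and "bbox" ([centre column, centre row, width, height] in pixels, round what is visible of it).
- env.tip_of(camera, thing): "centre" ([column, row] in pixels: a listed point, or the origin of a listed thing).
The state is a dict: "time_s": time; "q": joint angles; "qvel": joint speeds; "joint_efforts": joint torques, N m; "position": TCP position; "tool_rot": TCP orientation; "ft_force": force on the tool from outside, world axes, zero at the start; "wrist_torque": the same for the moment, N m; "grip_width": finger opening in m; "gripper_force": force on a finger pad.
Only numpy, scipy, OpenCV 4.12 (cv2) and the standard library are available. Lean on these libraries where they do the work, as an engineer would, in place of code of your own. Each camera call takes 0.05 s, during which the arm holds its last target. There are 200 camera calls.

### The job

The leaf roller is due for greasing: take the red push-type grease gun out of its blue stand, press its coupler squarely onto the roller's tilted brass nipple until it snaps over the ball head, and keep pushing until the gun is clearly more than half way down against its spring. Finish while still gripping the gun and holding it pressed there, coupler snapped on; do not let go or put it back. Leave the other things on the bench where they are.

Things in the scene. Friction and masses are not known exactly. Their poses are not given: they have to be found in the camera images.
- gun: Push grease gun, round about z, 140 mm long, 0.3-0.5 kg, upright in the stand. Origin: centre of the coupler's mouth (at rest); z up the gun. Steel coupler dia 30 mm, z 0-50 mm; red barrel dia 46, z 50-85, its underside resting on the stand; black grip dia 30, z 85-140. Grip the black part in line with z, fingertips just above the barrel's shoulder (z 85), which takes the push.
- coupler (a joint): How far the gun has been pushed down over its sprung coupler: 0 at rest, 0.015 m when bottomed. The spring pushes back with 5 N at the start and 12.5 N when bottomed (500 N/m). It gives a few mm before the coupler snaps on and springs back at the snap.
- coupler_mouth (a point): Centre of the coupler's open end face (bore 22 mm); on the gun's axis, at the gun's origin while the coupler joint is 0, moving with the coupler (up the gun by the joint's value when it is pressed).
- coupler_seat (a point): On the gun's axis 12 mm inside the mouth, moving with the coupler: where the centre of the nipple's ball sits once snapped on. Four sprung jaws just inside the mouth (12 mm apart) spread to pass the 16 mm ball at about 7 N and close behind it; they centre the coupler from about 2 mm off.
- nipple: Brass grease nipple on the roller's green gear case, fixed. Origin: centre of its 16 mm ball head, 116 mm above the bench. z points out along the nipple, leaning 0.45 rad (26 degrees) from vertical towards the roller's front (-x of the roller). Neck 10 mm diameter, clear for 22 mm behind the ball's centre.
- roller: Leaf roller, a green and steel bench machine with two rollers, fixed; 180 mm deep (x), 270 mm wide (y), 104 mm tall; origin: centre of its underside; its front, with the gear case (top 74 mm high) and the nipple 75 mm in front of the origin, is its -x side.
- stand: Blue stand block 90 x 90 x 70 mm, fixed; origin: centre of its underside. A 37 mm hole through its middle holds the gun: the barrel rests on its top, so the gun's mouth hangs 20 mm above the bench. Lift the gun more than 50 mm to clear it.
- tray: Dark wooden tray 100 x 170 mm, 22 mm tall, fixed; origin: centre of its underside.
- thermos: Bystander: steel vacuum flask, 70 mm across, 240 mm tall; origin at its underside.
- cup: Bystander: white drinking cup, 80 mm across, 100 mm tall; origin at its underside.
- water: Bystander: green bottle with white cap and paper label, 64 mm across, 190 mm tall; origin at its underside.
- lighter: Bystander: yellow lighter lying flat, 24 x 80 x 12 mm; origin at its underside.
- tape: Bystander: black tape dispenser, 60 x 130 mm, 86 mm tall; origin at its underside.
- cigar0: Bystander: brown rolled cigar, 18 mm across, 134 mm long, lying in the tray; origin at its underside.
- cigar1: Bystander: a second such cigar in the tray; origin at its underside.
- cigar2: Bystander: a third such cigar in the tray; origin at its underside.
Mind the look-alikes: they are no part of the job. Of the things that look like the stand, the smaller one is meant.

How it is judged:
By the outcome, as a careful person would: the job done as asked, in the order asked, and still so for the second after the job is handed in, while the arm keeps its last pose, push and grip.
It also fails if it takes over 38 s, if anything falls off the work surface, if the arm or the gripper's body presses on something with over 40 N, if the wrist force passes 120 N, or if a joint passes its speed limit or range.

## Working session

There is one attempt and no reset: what is moved stays moved. The work goes in short steps, Python scripts to look and compute and a shell command to move; the robot and the scene stay as the last step left them, time stands still between calls to the robot, and variables do not carry over. Pictures are saved under pics/ and viewed, at most 10 in all, crops included, and the job is handed in when it is done.

```bash
mkdir -p pics
cat > h.py <<'E'
import numpy as np, cv2
from rig import env
def ray(im,px):
    u=np.array([(px[0]-im['cx'])/im['fx'],(px[1]-im['cy'])/im['fy']]);s=u.copy()
    for _ in range(30): s=u/(1+im['k1']*(s@s))
    T=np.array(im['pose']);d=T[:3,:3]@np.array([s[0],-s[1],-1]);return T[:3,3],d/np.linalg.norm(d)
def atz(im,px,z):
    o,d=ray(im,px);return o+d*(z-o[2])/d[2]
def proj(im,p):
    T=np.array(im['pose']);c=T[:3,:3].T@(np.asarray(p)-T[:3,3]);s=np.array([c[0],-c[1]])/-c[2];s=s*(1+im['k1']*(s@s))
    return np.array([im['fx']*s[0]+im['cx'],im['fy']*s[1]+im['cy']])
def tri(rs):
    A=0;b=0
    for o,d in rs:
        P=np.eye(3)-np.outer(d,d);A=A+P;b=b+P@o
    return np.linalg.solve(A,b)
E
python3 - <<'E'
from h import *
np.set_printoptions(precision=3,suppress=True)
ims={}
for c in ['side','top']:
    im=env.get_image(c);ims[c]=im;cv2.imwrite(f'pics/{c}0.png',im['image'])
    print(c,np.array(im['pose'])[:3].tolist(),im['fx'],im['k1'])
    for t in ['gun','coupler','nipple','stand','roller']:
        print(t,[(np.round(r['bbox']).tolist(),round(r['conf'],2)) for r in env.find_in(c,t)][:4],[(np.round(r['centre'],1).tolist(),round(r['conf'],2)) for r in env.tip_of(c,t)][:4])
E
```

```text
side [[0.7015598109835629, 0.546389480452307, -0.45746296818842724, -0.03888607502456587], [-0.7124804058961018, 0.550087615988558, -0.4356320534007466, -0.5330078869640963], [0.013619942247815852, 0.631555342299535, 0.7752111627073512, 1.0393160427876307]] 444.12999627165374 -0.021798585802236578
gun [([232.0, 150.0, 20.0, 32.0], 0.8)] [([234.9, 173.5], 0.85)]Traceback (most recent call last):
  File "<stdin>", line 8, in <module>
ValueError: it knows: cigar, coupler_mouth, coupler_seat, cup, gun, lighter, nipple, roller, stand, tape, thermos, tray, water
```

View pics/side0.png

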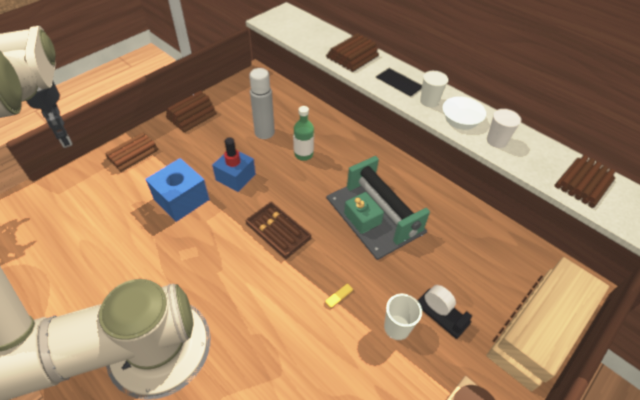

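The side picture shows the gun in the smaller blue stand at about (232,160), the nipple on the gear case at about (360,203), and an empty larger look-alike stand at (178,190).

Run:
```python
from h import *
np.set_printoptions(precision=3,suppress=True)
for c in ['side','top']:
    im=env.get_image(c);cv2.imwrite(f'pics/{c}1.png',im['image'])
    for t,z in [('gun',.02),('nipple',.116),('stand',0),('roller',0),('thermos',0),('water',0),('tray',0)]:
        print(c,t,[(np.round(r['bbox']).tolist(),round(r['conf'],2)) for r in env.find_in(c,t)][:3],[(np.round(r['centre'],1).tolist(),round(r['conf'],2),atz(im,r['centre'],z)[:2]) for r in env.tip_of(c,t)][:3])
```

```text
side gun [([232.0, 151.0, 20.0, 31.0], 0.6), ([262.0, 102.0, 26.0, 77.0], 0.54)] [([235.0, 171.1], 0.8, array([0.477, 0.298]))]
side nipple [([364.0, 206.0, 15.0, 19.0], 0.6)] [([357.9, 197.7], 0.7, array([ 0.602, -0.09 ]))]
side stand [([235.0, 172.0, 42.0, 36.0], 0.91), ([176.0, 188.0, 60.0, 64.0], 0.86)] [([178.8, 195.2], 0.78, array([0.302, 0.356])), ([236.2, 178.9], 0.76, array([0.468, 0.285]))]
side roller [([376.0, 208.0, 105.0, 102.0], 0.79), ([232.0, 151.0, 16.0, 32.0], 0.15)] [([402.1, 325.8], 0.15, array([ 0.448, -0.382]))]
side thermos [([446.0, 311.0, 55.0, 53.0], 0.62), ([262.0, 101.0, 29.0, 76.0], 0.61)] [([264.2, 128.4], 0.79, array([0.688, 0.401]))]
side water [([305.0, 133.0, 19.0, 53.0], 0.68)] [([302.5, 155.0], 0.96, array([0.691, 0.214]))]
side tray [([279.0, 231.0, 66.0, 54.0], 0.94), ([232.0, 152.0, 18.0, 31.0], 0.53)] [([278.4, 232.3], 0.87, array([0.424, 0.041])), ([279.4, 223.3], 0.44, array([0.447, 0.063]))]
top gun [([203.0, 222.0, 22.0, 17.0], 0.63), ([233.0, 143.0, 35.0, 40.0], 0.37)] [([210.5, 221.6], 0.5, array([0.481, 0.29 ]))]
top nipple [([341.0, 171.0, 12.0, 11.0], 0.5)] [([340.5, 172.7], 0.55, array([ 0.598, -0.092]))]
top stand [([208.0, 223.0, 46.0, 37.0], 0.96), ([189.0, 285.0, 53.0, 45.0], 0.66), ([440.0, 231.0, 37.0, 30.0], 0.2)] [([210.2, 224.3], 0.75, array([0.476, 0.296])), ([194.7, 283.8], 0.68, array([0.3  , 0.338]))]
top roller [([346.0, 155.0, 98.0, 80.0], 0.73), ([167.0, 147.0, 54.0, 48.0], 0.35)] [([344.4, 159.1], 0.93, array([ 0.671, -0.115]))]
top thermos [([166.0, 147.0, 52.0, 48.0], 0.84)] [([181.1, 163.4], 0.9, array([0.668, 0.394]))]
top water [([235.0, 143.0, 33.0, 35.0], 0.84)] [([237.5, 150.6], 0.72, array([0.705, 0.218]))]
top tray [([293.0, 237.0, 59.0, 40.0], 0.58)] [([292.5, 236.4], 0.58, array([0.435, 0.048]))]
```

View pics/top1.png

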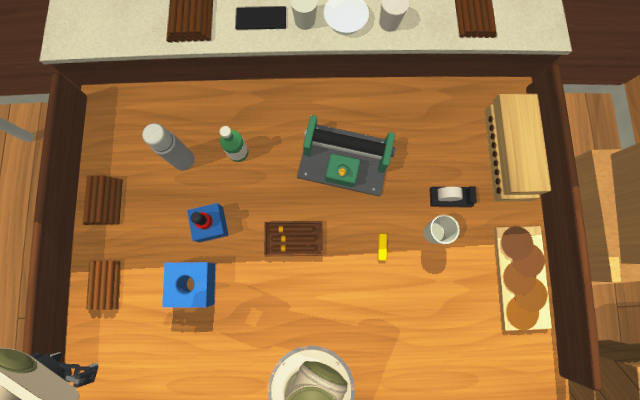

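The top picture agrees: gun at (203,222) in the small stand, nipple at (342,171), roller yawed slightly. Next, go above the gun.

```bash
cat >> h.py <<'E'
from scipy.spatial.transform import Rotation as R
np.set_printoptions(precision=4,suppress=True)
def delta(p,M,rows=1):
    s=env.observe();T=np.array(s['tool_rot']);print('shift',T.T@(np.array(p)-s['position']),'turn',R.from_matrix(T.T@M).as_rotvec(),'norm deg',np.degrees(np.linalg.norm(R.from_matrix(T.T@M).as_rotvec())))
def rot(z,yaw): # tool z, x axis nearest to heading yaw(deg)
    z=np.array(z)/np.linalg.norm(z);x=np.array([np.cos(np.radians(yaw)),np.sin(np.radians(yaw)),0]);x-=z*(x@z);x/=np.linalg.norm(x);return np.c_[x,np.cross(z,x),z]
E
python3 - <<'E'
from h import *
s=env.observe();print(np.array(s['tool_rot']),s['position'],s['grip_width'],env.tcp_to_tips,s['time_s'])
for y in (-12,0,50):delta([.479,.294,.25],rot([0,0,-1],y))
E
```

```text
[[-0.9714  0.2375 -0.    ]
 [ 0.2375  0.9714 -0.0001]
 [-0.     -0.0001 -1.    ]] [0.1306 0.5342 0.2483] 0.08530628080769477 0.017 1.7
shift [-0.3955 -0.1506 -0.0017] turn [0.     0.0001 3.1112] norm deg 178.26056772446856
shift [-0.3955 -0.1506 -0.0017] turn [0.     0.0001 2.9018] norm deg 166.26056773033724
shift [-0.3955 -0.1506 -0.0017] turn [-0.      0.0001  2.0291] norm deg 116.26056775827347
```

```bash
python3 -m pendant '[[1,-0.06,-0.02,0,0,0,0],[1,-0.12,-0.045,0,0,0,0],[1,-0.18,-0.07,0,0,0,0],[1,-0.24,-0.09,0,0,0,0],[1,-0.3,-0.115,0,0,0,0]]' 60; python3 -m pendant '[[1,-0.05,-0.02,0,0,0,0],[1,-0.0955,-0.0356,0,0,0,0],[1,-0.0955,-0.0356,0,0,0,0],[1,-0.0955,-0.0356,0,0,0,0]]'
python3 - <<'E'
from h import *
s=env.observe();print(np.array(s['tool_rot']),s['position'],s['q'])
im=env.get_image('wrist');cv2.imwrite('pics/w1.png',im['image']);print(np.array(im['pose']))
for t in ['gun','stand','nipple']:
  print(t,[(np.round(r['bbox']).tolist(),round(r['conf'],2)) for r in env.find_in('wrist',t)][:3],[(r['centre'],round(r['conf'],2)) for r in env.tip_of('wrist',t)][:3])
print(proj(im,[.479,.294,.16]),proj(im,[.479,.294,.02]))
E
```

```text
time_s: 2.33
position: [0.3891, 0.3552, 0.2485]
tool_rot: [[-0.971, 0.238, 0.0], [0.238, 0.971, 0.0], [-0.0, 0.0, -1.0]]
ft_force: [0.4, 1.1, -0.4]
grip_width: 0.0853
gripper_force: 0.0
time_s: 2.82
position: [0.4712, 0.2996, 0.2482]
tool_rot: [[-0.971, 0.237, -0.001], [0.237, 0.971, 0.0], [0.001, -0.0, -1.0]]
ft_force: [0.5, 0.6, -0.6]
grip_width: 0.0857
gripper_force: 0.0
[[-0.9714  0.2374 -0.0006]
 [ 0.2374  0.9714  0.0001]
 [ 0.0006 -0.0001 -1.    ]] [0.4712 0.2996 0.2482] [ 20.2917  22.6723  72.9678   0.0165  84.3908 -55.9748]
[[ 0.2373 -0.9364 -0.2585  0.4065]
 [ 0.9714  0.2287  0.0634  0.3154]
 [-0.0002 -0.2661  0.9639  0.3728]
 [ 0.      0.      0.      1.    ]]
gun [([316.0, 204.0, 42.0, 59.0], 0.62)] [([318.8, 181.6], 0.66)]
stand [([317.0, 188.0, 102.0, 104.0], 0.83), ([323.0, 47.0, 148.0, 94.0], 0.75)] [([315.9, 30.3], 0.9), ([317.0, 183.6], 0.87)]
nipple [([317.0, 204.0, 41.0, 61.0], 0.55)] [([303.2, 326.7], 0.49)]
[317.3773 220.8479] [319.0669 184.3653]
```

View pics/w1.png

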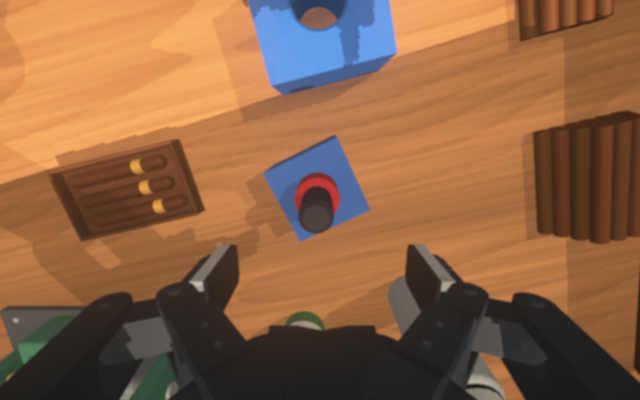

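The wrist picture shows the grip top at about (316,218), the red shoulder at (317,193), fingers to the left and right.

Run:
```python
from h import *
im=env.get_image('wrist')
print(atz(im,[316,217.5],.16),atz(im,[317.2,193],.105),atz(im,[318.8,181.6],.02),atz(im,[317,183.6],0))
m=env.trace('wrist','gun')[0]['mask'];g=im['image'].astype(int)
hsv=cv2.cvtColor(im['image'],cv2.COLOR_BGR2HSV)
red=m&(hsv[...,2]>90);ys,xs=np.where(m&~red);print('black',xs.min(),xs.max(),ys.min(),ys.max());ys,xs=np.where(red);print('red',xs.min(),xs.max(),ys.min(),ys.max())
e=np.array([proj(im,[.479+.015*np.cos(a),.294+.015*np.sin(a),.16]) for a in np.linspace(0,6.28,60)]);print(e.min(0),e.max(0))
e=np.array([proj(im,[.479+.023*np.cos(a),.294+.023*np.sin(a),.105]) for a in np.linspace(0,6.28,60)]);print(e.min(0),e.max(0))
delta([.479,.294,.125],rot([0,0,-1],166.26))
```

```text
[0.4762 0.2938 0.16  ] [0.4698 0.2954 0.105 ] [0.4757 0.2947 0.02  ] [0.4817 0.2905 0.    ]
black 298 332 187 232
red 294 338 173 232
[298.497  202.7097] [335.7341 237.901 ]
[294.8977 179.3373] [341.1312 223.8491]
shift [-0.0085 -0.0036  0.1234] turn [0.0001 0.0001 0.0005] norm deg 0.03181008546741593
```

```bash
python3 -m pendant '[[1,-0.0046,-0.0053,0.04,0,0,0],[1,-0.0046,-0.0053,0.08,0,0,0],[1,-0.0046,-0.0053,0.11,0,0,0],[1,-0.0046,-0.0053,0.1225,0,0,0],[1,-0.0046,-0.0053,0.1225,0,0,0]]'; python3 -m pendant '[[0,0,0,0,0,0,0],[0,0,0,0,0,0,0],[0,0,0,0,0,0,0],[0,0,0,0,0,0,0],[0,0,0,0,0,0,0]]' 100
python3 - <<'E'
from h import *
s=env.observe();print(s['position'],s['grip_width'],s['gripper_force'],s['ft_force'])
im=env.get_image('wrist');cv2.imwrite('pics/w2.png',im['image'])
E
```

```text
time_s: 3.9
position: [0.475, 0.2931, 0.1258]
tool_rot: [[-0.971, 0.237, -0.001], [0.237, 0.971, -0.0], [0.0, -0.0, -1.0]]
ft_force: [0.3, 0.0, 0.2]
grip_width: 0.0855
gripper_force: 0.0
time_s: 4.53
position: [0.4753, 0.2933, 0.1266]
tool_rot: [[-0.971, 0.237, 0.001], [0.237, 0.971, 0.001], [-0.001, 0.001, -1.0]]
ft_force: [-0.8, 0.5, 5.7]
grip_width: 0.0281
gripper_force: 98.0
[0.4753 0.2933 0.1266] 0.028123976359477686 98.04595828056335 [-0.7731  0.5118  5.6818]
```

View pics/w2.png

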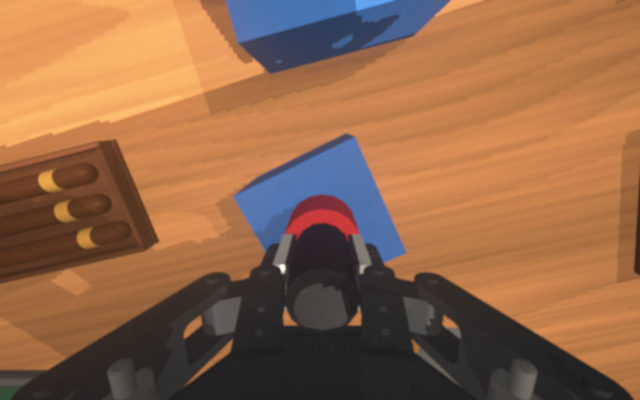

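Gripped squarely on the black part above the red shoulder. Now I'll lift, and get the roller yaw and nipple refined.

```bash
python3 -m pendant '[[0,0,0,-0.03,0,0,0],[0,0,0,-0.06,0,0,0],[0,0,0,-0.09,0,0,0],[0,0,0,-0.12,0,0,0],[0,0,0,-0.15,0,0,0]]' 120
python3 - <<'E'
from h import *
im=env.get_image('top')
a,b=atz(im,[297,180],.006),atz(im,[379,194],.006);print('base front edge yaw',np.degrees(np.arctan2(*(a-b)[1::-1]))-90,np.linalg.norm(a-b),(a+b)/2)
t=env.trace('top','roller')[0]['mask'].astype('uint8')
c=max(cv2.findContours(t,0,2)[0],key=cv2.contourArea);print(cv2.minAreaRect(c))
tops=env.tip_of('top','roller');print([(r['centre'],r['conf']) for r in tops])
sd=env.get_image('side');
for k in 'nipple','gun','coupler_mouth','coupler_seat':
  A=env.tip_of('top',k)[:2];B=env.tip_of('side',k)[:2]
  print(k,[(np.round(r['centre'],1),round(r['conf'],2)) for r in A],[(np.round(r['centre'],1),round(r['conf'],2)) for r in B])
  if A and B: print(tri([ray(im,A[0]['centre']),ray(sd,B[0]['centre'])]))
o=np.vstack([cv2.resize(im['image'][100:240,270:430],(800,700))[:300*0+700]])
cv2.imwrite('pics/roll.png',cv2.resize(im['image'][100:210,280:420],(763,600),interpolation=cv2.INTER_CUBIC))
print(env.observe()['position'],env.observe()['ft_force'])
E
```

```text
time_s: 5.2
position: [0.4746, 0.2929, 0.276]
tool_rot: [[-0.971, 0.238, -0.002], [0.238, 0.971, -0.001], [0.002, -0.001, -1.0]]
ft_force: [1.1, -0.7, -4.9]
grip_width: 0.0274
gripper_force: 118.4
base front edge yaw -11.01431205206265 0.25267362129833654 [ 0.5819 -0.0915  0.006 ]
((347.1664733886719, 155.78219604492188), (92.40076446533203, 66.34703063964844), 12.04257583618164)
[([342.0, 158.8], 0.92)]
nipple [(array([340.4, 173.1]), 0.49)] [(array([359.2, 198.7]), 0.51)]
[ 0.5994 -0.0937  0.1156]
gun [(array([191.8, 215.8]), 0.74), (array([191.2, 214.1]), 0.48)] [(array([229.2, 137.9]), 0.89), (array([342.3, 297.5]), 0.73)]
[0.4806 0.3047 0.153 ]
coupler_mouth [(array([190.5, 218.6]), 0.36)] [(array([228.5, 135.6]), 0.42)]
[0.4736 0.301  0.1686]
coupler_seat [(array([194.3, 213.4]), 0.47)] [(array([228. , 134.2]), 0.45)]
[0.4789 0.2944 0.1757]
[0.4749 0.293  0.2753] [ 0.5048 -0.2322 -3.6021]
```

View pics/roll.png

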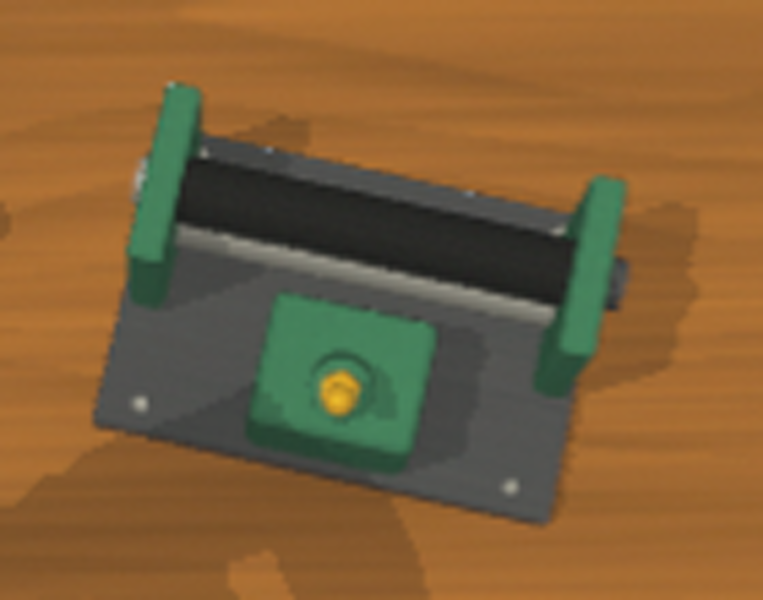

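The crop shows the roller's front edge from (93,425) to (549,522), which is (297.1,178.0)–(380.7,195.8) in the full picture. The ball is near (342.2,172.3).

```bash
cat >> h.py <<'E'
def goal(ball,yaw,gap,L=.1066,head=None):
    y=np.radians(yaw);n=np.array([-np.sin(.45)*np.cos(y),-np.sin(.45)*np.sin(y),np.cos(.45)])
    return np.array(ball)+n*(L+gap),rot(-n,180+yaw if head is None else head),n
E
python3 - <<'E'
from h import *
im=env.get_image('top')
for p,q in [((297.1,178),(380.7,195.8)),]:
  a,b=atz(im,p,.006),atz(im,q,.006);y=np.degrees(np.arctan2(*(a-b)[1::-1]))-90;print(y,np.linalg.norm(a-b))
# gear case top edges z=.074
for p,q in [((280,295),(437,325)),((252,425),(408,455)),((280,295),(252,425)),((437,325),(408,455))]:
  a,b=[atz(im,[280+v[0]/5.45,100+v[1]/5.45],.074) for v in (p,q)];print(np.degrees(np.arctan2(*(a-b)[1::-1])),np.linalg.norm(a-b))
print(atz(im,[342.2,172.3],.116))
p,M,n=goal([.599,-.092,.116],-13,.035);print(p,n);delta(p,M)
E
```

```text
-13.405903200428725 0.2596044665725272
77.6864810490269 0.085069742756317
77.72876518448982 0.0835090579324106
-13.283043593189916 0.07293797141934062
-14.51009214072657 0.07291948037253945
[ 0.5994 -0.0972  0.116 ]
[ 0.539  -0.0781  0.2435] [-0.4238  0.0978  0.9004]
shift [-0.1504 -0.3454  0.032 ] turn [-0.0032 -0.4504 -0.0126] norm deg 25.819412840748964
```

```bash
python3 -m pendant '[[0,-0.02,-0.04,0,0,-0.04,0],[0,-0.04,-0.09,0,0,-0.09,0],[0,-0.065,-0.14,0,0,-0.15,0],[0,-0.09,-0.19,0,0,-0.2,0],[0,-0.11,-0.24,0.01,0,-0.25,0]]'
python3 - <<'E'
from h import *
p,M,n=goal([.599,-.093,.116],-13,.035);print(p,n);delta(p,M)
E
```

```text
time_s: 6.48
position: [0.5253, 0.032, 0.2664]
tool_rot: [[-0.94, 0.238, 0.244], [0.23, 0.971, -0.06], [-0.251, -0.0, -0.968]]
ft_force: [0.6, -0.0, -5.5]
grip_width: 0.0277
gripper_force: 118.9
[ 0.539  -0.0791  0.2435] [-0.4238  0.0978  0.9004]
shift [-0.0327 -0.1047  0.0321] turn [-0.0046 -0.1966 -0.0121] norm deg 11.287743177996562
```

```bash
python3 -m pendant '[[0,-0.01,-0.03,0.01,0,-0.06,0],[0,-0.02,-0.06,0.02,0,-0.12,-0.006],[0,-0.028,-0.09,0.028,-0.004,-0.17,-0.012],[0,-0.0327,-0.1047,0.0321,-0.0046,-0.1966,-0.012],[0,-0.0327,-0.1047,0.0321,-0.0046,-0.1966,-0.012]]'
python3 - <<'E'
from h import *
s=env.observe();P=np.array(s['position']);T=np.array(s['tool_rot']);print(P,T[:,2])
p,M,n=goal([.599,-.093,.116],-13,.035);delta(p,M)
m=P+T[:,2]*.1066
tiles=[]
for c in ['top','side','wrist']:
  im=env.get_image(c)
  print(c,'mouth pred',proj(im,m),'ball pred',proj(im,[.599,-.093,.116]))
  for k in 'nipple','coupler_mouth','gun':
    print(k,[(np.round(r['centre'],1),round(r['conf'],2)) for r in env.tip_of(c,k)[:2]])
  u,v=np.clip(proj(im,m).round().astype(int),[80,75],[559,324]) if c!='wrist' else (320,220)
  w=(64,60) if c!='wrist' else (192,180)
  tiles.append(cv2.resize(im['image'][v-w[1]//1:v+w[1],u-w[0]:u+w[0]] if c!='wrist' else im['image'][40:400,128:512],(400,375),interpolation=cv2.INTER_CUBIC)); print('crop',u-w[0],v-w[1],400/(2*w[0]))
cv2.imwrite('pics/pre.png',cv2.resize(np.hstack(tiles[:2]),(800,375)));cv2.imwrite('pics/prew.png',tiles[2])
E
```

```text
time_s: 7.1
position: [0.538, -0.0781, 0.2423]
tool_rot: [[-0.879, 0.227, 0.419], [0.205, 0.974, -0.097], [-0.43, 0.0, -0.903]]
ft_force: [-0.2, 0.9, -3.6]
grip_width: 0.0283
gripper_force: 119.2
[ 0.538  -0.0781  0.2423] [ 0.4192 -0.0972 -0.9027]
shift [-0.0016 -0.0008 -0.0005] turn [-0.0004 -0.0051 -0.0019] norm deg 0.3135815242378953
top mouth pred [339.9573 175.6209] ball pred [340.695  172.4755]
nipple [(array([342.5, 173.4]), 0.4)]
coupler_mouth [(array([346.2, 156.6]), 0.23)]
gun [(array([340.2, 177.4]), 0.5), (array([293.8, 236.6]), 0.27)]
crop 276 116 3.125
side mouth pred [353.6677 193.9065] ball pred [357.9941 198.7556]
nipple [(array([356.5, 197.9]), 0.61), (array([350.1, 192.5]), 0.29)]
coupler_mouth [(array([351.4, 193.4]), 0.49)]
gun [(array([352.8, 192. ]), 0.49)]
crop 290 134 3.125
wrist mouth pred [320.1539 203.5925] ball pred [319.5429 196.1224]
nipple [(array([316.1, 194.4]), 0.96)]
coupler_mouth [(array([323.8, 204.4]), 0.42)]
gun [(array([325.4, 206. ]), 0.93)]
crop 128 40 1.0416666666666667
```

View pics/pre.png

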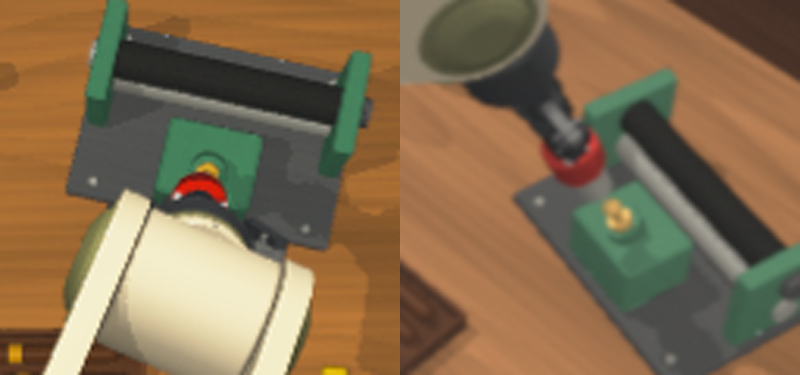

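View pics/prew.png

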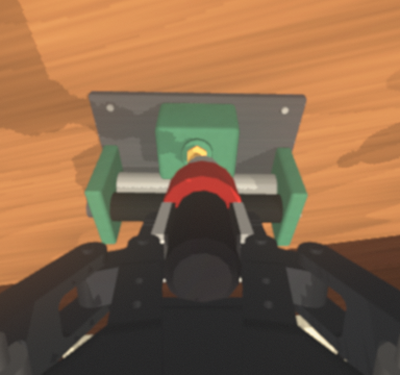

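The pictures show the coupler just off the nipple. In the wrist view the brass is at about (318,186) and the barrel's centre is near column 322, so the gun sits slightly to image right. I'll measure this more carefully by averaging.

```bash
cat > m.py <<'E'
from h import *
s=env.observe();P=np.array(s['position']);T=np.array(s['tool_rot']);m=P+T[:,2]*.1066
ball=np.array([.5995,-.0955,.116])
acc={}
for i in range(6):
  for c in ['top','side','wrist']:
    im=env.get_image(c);acc.setdefault(c,[im,{}])
    for k in 'nipple','gun','coupler_mouth':
      r=[q for q in env.tip_of(c,k) if np.linalg.norm(np.array(q['centre'])-proj(im,m if k!='nipple' else ball))<12]
      if r: acc[c][1].setdefault(k,[]).append(r[0]['centre'])
rs={}
for c,(im,d) in acc.items():
  for k,v in d.items():
    u=np.median(v,0);rs.setdefault(k,[]).append(ray(im,u))
    print(c,k,len(v),u,'std',np.std(v,0),'pred',proj(im,m if k!='nipple' else ball))
for k in rs:
  X=tri(rs[k]);print(k,X,'mouth/ball in tool frame rel TCP',T.T@(X-P), 'top+side', T.T@(tri(rs[k][:2])-P))
im=acc['wrist'][0];h=cv2.cvtColor(im['image'],cv2.COLOR_BGR2HSV)
red=((h[...,0]<8)|(h[...,0]>172))&(h[...,1]>150)&(h[...,2]>80)
br=(h[...,0]>14)&(h[...,0]<32)&(h[...,1]>110)&(h[...,2]>130)
red[:150]=0;red[:,:270]=0;red[:,370:]=0;w=np.zeros_like(br);w[165:215,295:345]=1;br&=w
for n,k in(('red',red),('brass',br)):
  ys,xs=np.where(k);print(n,len(xs),xs.min(),xs.max(),ys.min(),ys.max(),xs.mean())
  if n=='red':
    for y in range(ys.min(),ys.max(),4): q=xs[ys==y];print(y,q.min(),q.max(),(q.min()+q.max())/2,end=' | ')
print('axis cols',[proj(im,P+T[:,2]*z)for z in(-.03,.0216,.0566,.1066)])
E
python3 m.py
```

```text
top nipple 6 [339.95 172.4 ] std [1.0515 1.718 ] pred [341.5912 172.2839]
top gun 6 [340.  174.5] std [1.1542 1.4353] pred [339.627 175.313]
top coupler_mouth 1 [336.7 175.9] std [0. 0.] pred [339.627 175.313]
side nipple 6 [357.55 197.8 ] std [1.0563 0.9339] pred [358.8159 199.1619]
side gun 6 [352.6 192.9] std [1.0946 1.4369] pred [353.6092 193.4292]
side coupler_mouth 6 [351.8  192.15] std [1.0951 0.8699] pred [353.6092 193.4292]
wrist nipple 6 [316.9  194.65] std [1.4982 1.0658] pred [317.7527 196.9813]
wrist gun 6 [321.65 205.3 ] std [1.0387 0.7846] pred [321.9998 204.5328]
wrist coupler_mouth 6 [321.95 203.05] std [1.0112 0.8707] pred [321.9998 204.5328]
nipple [ 0.5972 -0.0926  0.1188] mouth/ball in tool frame rel TCP [-0.0011 -0.0018  0.138 ] top+side [-0.002   0.0002  0.1391]
gun [ 0.5828 -0.0872  0.1492] mouth/ball in tool frame rel TCP [-0.0005  0.0002  0.1041] top+side [-0.0008  0.0004  0.1038]
coupler_mouth [ 0.5805 -0.083   0.1498] mouth/ball in tool frame rel TCP [0.0021 0.0038 0.1022] top+side [0.0022 0.0069 0.1065]
red 1832 285 359 196 239 322.1386462882096
196 316 327 321.5 | 200 306 338 322.0 | 204 300 344 322.0 | 208 297 347 322.0 | 212 294 350 322.0 | 216 292 352 322.0 | 220 291 353 322.0 | 224 289 355 322.0 | 228 286 358 322.0 | 232 285 359 322.0 | 236 296 348 322.0 | brass 160 308 326 180 193 316.125
axis cols [array([322.1498, 302.7782]), array([322.0639, 246.4905]), array([322.0309, 224.8842]), array([321.9998, 204.5328])]
```

```bash
python3 -m pendant '[[0,-0.0008,-0.0025,0,0,-0.005,-0.002],[0,-0.0008,-0.0025,0,0,-0.005,-0.002],[0,-0.0008,-0.0025,0,0,-0.005,-0.002]]'; sed -i 's/range(6)/range(4)/' m.py; python3 m.py; python3 -c "
from h import *
s=env.observe();print(s['position'],s['time_s'])
for b in ([.5995,-.0955,.116],[.598,-.0935,.116]): p,M,n=goal(b,-13,.035);delta(p,M)"
```

```text
time_s: 11.68
position: [0.5386, -0.08, 0.2432]
tool_rot: [[-0.877, 0.223, 0.425], [0.201, 0.975, -0.098], [-0.436, -0.001, -0.9]]
ft_force: [0.2, -0.3, -4.4]
grip_width: 0.0278
gripper_force: 119.2
top nipple 4 [341.6  173.25] std [1.472  0.8786] pred [341.5912 172.2839]
top gun 3 [340.4 174.1] std [0.665  0.6683] pred [340.7216 175.0436]
side nipple 4 [354.95 197.  ] std [1.784  3.1933] pred [358.8159 199.1619]
side gun 4 [351.3  194.25] std [0.8258 1.2969] pred [354.5989 193.7822]
side coupler_mouth 4 [350.9 193.8] std [0.8958 0.8078] pred [354.5989 193.7822]
wrist nipple 4 [317.45 194.8 ] std [0.2861 1.4567] pred [320.243  195.4933]
wrist gun 4 [322.85 204.55] std [1.259  1.6078] pred [321.689  204.5123]
wrist coupler_mouth 4 [322.   204.55] std [1.0109 1.05  ] pred [321.689  204.5123]
nipple [ 0.5891 -0.0933  0.1307] mouth/ball in tool frame rel TCP [ 0.0021 -0.0016  0.124 ] top+side [ 0.0011 -0.0003  0.1236]
gun [ 0.5817 -0.0879  0.1487] mouth/ball in tool frame rel TCP [0.0019 0.002  0.1041] top+side [0.0027 0.0034 0.1077]
coupler_mouth [ 0.5717 -0.0881  0.1583] mouth/ball in tool frame rel TCP [ 0.0064 -0.0005  0.0913] top+side [ 0.0064 -0.0005  0.0913]
red 1828 285 359 195 239 322.12089715536104
195 321 321 321.0 | 199 308 336 322.0 | 203 301 343 322.0 | 207 298 347 322.5 | 211 295 350 322.5 | 215 293 351 322.0 | 219 291 352 321.5 | 223 290 354 322.0 | 227 287 357 322.0 | 231 285 359 322.0 | 235 296 348 322.0 | brass 170 311 328 179 192 318.9764705882353
axis cols [array([321.5204, 302.7309]), array([321.617 , 246.4609]), array([321.6541, 224.8597]), array([321.689 , 204.5123])]
[ 0.5386 -0.0799  0.2432] 14.075
shift [-0.0013 -0.0015  0.0002] turn [0.0002 0.0016 0.0019] norm deg 0.1405647752196278
shift [ 0.0005  0.0001 -0.0006] turn [0.0002 0.0016 0.0019] norm deg 0.1405647752196278
```

```bash
python3 -m pendant '[[0,-0.0004,-0.0014,0.007,0,0,0],[0,-0.0004,-0.0014,0.014,0,0,0],[0,-0.0004,-0.0014,0.021,0,0,0],[0,-0.0004,-0.0014,0.021,0,0,0]]'
python3 - <<'E'
from h import *
s=env.observe();P=np.array(s['position']);T=np.array(s['tool_rot']);m=P+T[:,2]*.1066
print(P,s['ft_force'],T[:,2]);t=[]
for c in ['side','wrist']:
  im=env.get_image(c);print(c,proj(im,m),proj(im,[.599,-.095,.116]))
  t.append(cv2.resize(im['image'][165:235,320:400] if c=='side' else im['image'][150:290,240:400],(400,350),interpolation=cv2.INTER_CUBIC))
cv2.imwrite('pics/near.png',np.hstack(t))
E
```

```text
time_s: 14.58
position: [0.5476, -0.0834, 0.2236]
tool_rot: [[-0.878, 0.223, 0.424], [0.201, 0.975, -0.098], [-0.435, -0.0, -0.9]]
ft_force: [-0.3, -0.3, -3.8]
grip_width: 0.0278
gripper_force: 119.2
[ 0.5476 -0.0834  0.2236] [-0.3337 -0.3189 -3.8488] [ 0.424  -0.0975 -0.9004]
side [357.0954 197.4202] [358.5545 199.1612]
wrist [321.7971 204.0291] [322.0511 200.6558]
```

View pics/near.png

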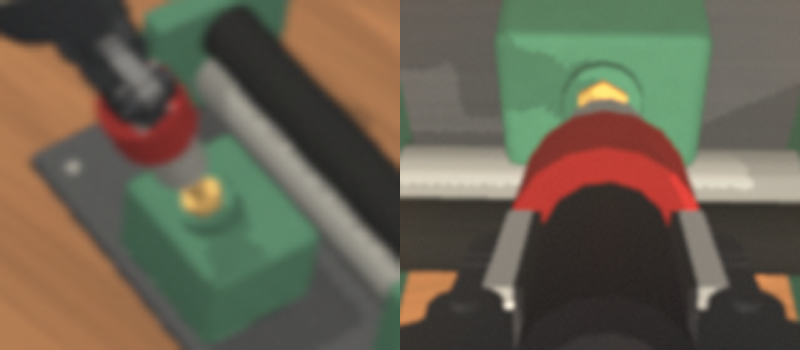

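The side view shows the coupler end just above the ball, with the ball on its axis to about 1 mm. In the wrist view the brass (603) and the gun axis (604) line up. Pushing in steps while watching the force.

```bash
python3 -m pendant '[[0,0,0,0.004,0,0,0],[0,0,0,0.008,0,0,0],[0,0,0,0.011,0,0,0]]'; for i in 1 2; do python3 -m pendant '[[0,0,0,0.002,0,0,0],[0,0,0,0.004,0,0,0]]'; done
```

```text
time_s: 15.05
position: [0.5522, -0.0846, 0.2143]
tool_rot: [[-0.877, 0.223, 0.425], [0.2, 0.975, -0.098], [-0.436, -0.001, -0.9]]
ft_force: [-4.1, -1.3, 0.9]
grip_width: 0.0276
gripper_force: 119.7
time_s: 15.3
position: [0.5538, -0.0851, 0.2111]
tool_rot: [[-0.877, 0.223, 0.425], [0.2, 0.975, -0.099], [-0.436, -0.001, -0.9]]
ft_force: [-5.1, -0.6, 0.1]
grip_width: 0.028
gripper_force: 119.8
time_s: 15.55
position: [0.5556, -0.0854, 0.2077]
tool_rot: [[-0.877, 0.223, 0.426], [0.2, 0.975, -0.098], [-0.437, -0.001, -0.9]]
ft_force: [-4.0, -1.0, 2.4]
grip_width: 0.0276
gripper_force: 119.8
```

```bash
for i in 1 2 3; do python3 -m pendant '[[0,0,0,0.0015,0,0,0],[0,0,0,0.003,0,0,0]]' | egrep 'time|pos|ft'; done
```

```text
time_s: 15.8
position: [0.5569, -0.0856, 0.2042]
ft_force: [-0.8, -1.9, -6.2]
time_s: 16.05
position: [0.5582, -0.0859, 0.2015]
ft_force: [-0.8, -1.1, -5.7]
time_s: 16.3
position: [0.5595, -0.0861, 0.1997]
ft_force: [-5.3, -1.1, 0.8]
```

```bash
for i in 1 2; do python3 -m pendant '[[0,0,0,0.002,0,0,0],[0,0,0,0.004,0,0,0],[0,0,0,0.004,0,0,0]]' | egrep 'time|pos|ft|rot'; done
python3 - <<'E'
from h import *
s=env.observe();T=np.array(s['tool_rot']);P=np.array(s['position']);F=np.array(s['ft_force'])-[0,0,-3.9];print('axial',-F@T[:,2],'lat',F@T[:,0],F@T[:,1],'mouth+ (uncompressed)',(P+T[:,2]*.1066),s['wrist_torque'])
t=[]
for c in ['side','wrist']:
  im=env.get_image(c)
  t.append(cv2.resize(im['image'][165:235,320:400] if c=='side' else im['image'][150:290,240:400],(400,350),interpolation=cv2.INTER_CUBIC))
cv2.imwrite('pics/on.png',np.hstack(t))
E
```

```text
time_s: 16.68
position: [0.5611, -0.0864, 0.1962]
tool_rot: [[-0.877, 0.223, 0.426], [0.2, 0.975, -0.098], [-0.437, -0.001, -0.899]]
ft_force: [-5.9, -0.8, 2.0]
time_s: 17.05
position: [0.5628, -0.0868, 0.1927]
tool_rot: [[-0.877, 0.223, 0.426], [0.2, 0.975, -0.098], [-0.437, -0.001, -0.899]]
ft_force: [-7.7, 0.1, 4.2]
axial 10.57650138973382 lat 3.2071642714599715 -1.6145357505630094 mouth+ (uncompressed) [ 0.6082 -0.0973  0.0968] [-0.0453  1.3861 -0.1881]
```

View pics/on.png

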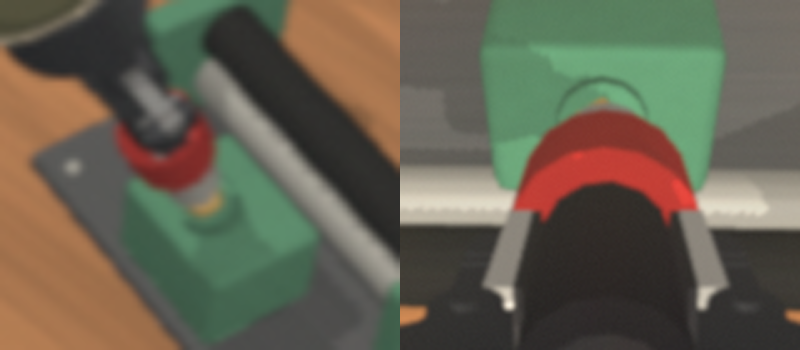

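The coupler is on the nipple: only the brass base shows below its mouth, and the spring force is about 10.6 N. I'll add a small margin and let it settle.

```bash
python3 -m pendant '[[0,0.0005,0,0.001,0,0,0],[0,0.0005,0,0.002,0,0,0],[0,0.0005,0,0.002,0,0,0],[0,0.0005,0,0.002,0,0,0],[0,0.0005,0,0.002,0,0,0]]'
python3 - <<'E'
from h import *
s=env.observe();T=np.array(s['tool_rot']);P=np.array(s['position']);F=np.array(s['ft_force'])-[0,0,-3.9];print('axial',-F@T[:,2],'lat',F@T[:,0],F@T[:,1],((P+T[:,2]*.1066)-[.599,-.095,.116])@T[:,2]-.012)
E
```

```text
time_s: 17.77
position: [0.5633, -0.0869, 0.1911]
tool_rot: [[-0.876, 0.223, 0.427], [0.2, 0.975, -0.098], [-0.438, -0.001, -0.899]]
ft_force: [-8.4, -0.3, 4.9]
grip_width: 0.0277
gripper_force: 121.6
axial 11.50507431285261 lat 3.482012334801475 -2.184674889740208 0.011051516534780061
```

About 11–13 mm of the 15 mm travel, not bottomed, and holding steady. Handing in.

```bash
python3 -c "
from rig import env
print(env.close_job())"
```

```text
the job is handed in; nothing more can be done
None
```

The job is handed in: the gun's coupler is snapped onto the roller's nipple and the gun is still gripped and held pressed about 11–13 mm of its 15 mm travel (estimated from spring force and arm position); handed in at about 18 s of the 38 s allowed, and the system returned no verdict.

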